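# Wedge the rocking magnetic stirrer

## Robot

A 7-joint arm with a two-finger parallel gripper is mounted at the origin on a cart in front of the work surface, level with it; the furniture and walls round the work are solid. World frame = base frame: x ahead of the robot, y to its left, z up, the work surface at z = 0. Lengths are in mm, angles in rad, forces in N, time in s.
With the tool pointing down it reaches from about 400 to 900 mm from the base axis. Payload 5.5 kg.
Tool frame: the origin (TCP) lies at the very end of the fingers, on their centre line; the grasp point (between the pads) lies 19 mm behind it; z points along the fingers, y is the line along which they close (so a half turn about z gives the same grasp; the last joint's range is limited). The gripper opens to 85 mm and grips with 20 to 120 N. Pads are 22 mm wide; open, the fingers measure 114 mm over their backs; the gripper's body (76 mm by 85 mm) begins 54 mm behind the grasp point. The pads swing forward as they close: fully open they stand 13 mm farther back than shut.
Start: joints at [-0.88, 0.501, -0.427, 1.55, 0.221, 1.138, -0.21], TCP at [269.629, 591.439, 231.31] pointing down, gripper open.
Joint ranges: [-2.88, 2.88], [-0.31, 2.03], [-1.54, 1.56], [0.2, 2.42], [-1.41, 4.55], [0.19, 2.02], [-2.57, 2.57]. Speed limits (rad/s): [2.57, 2.57, 3.14, 3.14, 3.14, 3.14, 3.14].

## Interface

Orientations are given as [roll, pitch, yaw] about the fixed x, y, z axes, in that order (R = Rz(yaw) Ry(pitch) Rx(roll)).
In Python, from rig import r gives the robot as it stands. The module is installed in compiled form; this text tells all that it offers.
- The arm moves only by the tool step_arm, never from a script. Its argument "increments" is a list of rows, each a list of 3 entries, a list of its own where there are three numbers: the finger opening in m, from 0 to 0.0854, then the shift along the tool's x, y, z in m, then the turn about the tool's z in rad. A call has 1 to 20 rows; each row shifts and turns the commanded pose from where the row before left it, along the tool's axes as they then stand; what a row does not reach is not made up. A row lasts 1/12 s, in which the tool goes at most 41.7 mm and 7.16 degrees, less where a joint would pass 70% of its speed; a pose out of reach is approached as far as the arm can. A call with a gripper value outside its range is refused whole. The fingers move at their own pace and stop on an object; "newtons" is the grip in N (left out, the last holds). Time passes only in rows, so rows that do not move let the fingers close. It gives the time, the measured TCP pose, the force, the opening and the grip force at its end, in the units of the state.
- r.observe(): the state, without advancing time (a new reading comes with each control period).
- r.grab_frame(name): name is "scene" or "side" or "wrist"; returns (picture, depth): 384x512x3 uint8, red, green, blue; 384x512 float32, mm along the optical axis (not along the pixel's ray), 0 where there is no reading.
- r.get_calibration(name): a dict with "fx", "fy", "cx", "cy" (pixels), "R" (3x3) and "t" (3): a world point X has camera coordinates R X + t; the wrist camera has in their place "tool_from_camera" (4x4, takes a point from camera to tool coordinates, whose origin is the TCP and whose axes are the flange's). Camera axes: x right, y down, z forward; pixel columns grow to the right and rows downward; lengths in mm; the calibration is good to about 2 mm. A picture is of the moment at which its call begins: read the wrist's pose just before it. get_calibration takes no time and is no camera call.
- r.hand_in(): hands the job in; it is judged then, once.
The state is a dict: "clock": time; "joints": joint angles; "dq": joint speeds; "effort": joint torques, N m; "ee_pos": TCP position; "orientation": TCP orientation; "force": force on the tool from outside, world axes, zero at the start; "moment": the same for the moment, N m; "width": finger opening in mm; "gripper_force": force on a finger pad.
Only numpy, scipy, OpenCV 4.12 (cv2) and the standard library are available. Lean on these libraries where they do the work, as an engineer would, in place of code of your own. Each camera call takes 0.05 s, during which the arm holds its last target. There are 200 camera calls.

## Task

The magnetic stirrer rocks because the foot at its front left corner is worn short. With the fingers, and without gripping or lifting anything, push the orange wedge along the bench, thin end first, under that foot until it is snug, then press down firmly on the stirrer's corner above that foot to feel that it no longer rocks; if it still does, push the wedge in further and press again. Leave the stirrer level and in its place, the beaker standing on it, and take your hand away.

Things in the scene. Friction and masses are not known exactly. Their poses are not given: they have to be found in the camera images.
- stirrer: White magnetic stirrer, loose, about 1.4 kg: casing 156 x 156 mm, its top 50 mm and its underside 14 mm above the bench, a round plate 120 mm across and 5 mm thick on top. Origin: middle of its footprint at bench height; x points to its back, y to its left, z up; the panel with a black knob (17 mm proud) is its front, -x. Stands level on three feet. A sideways shove of some 6 to 11 N slides it.
- short_foot (a point): Point on the axis of the worn front left foot, at bench height, fixed to the stirrer: 59 mm in front and 59 mm left of its middle, 19 mm in from the casing's front and left faces. The foot is a grey rubber cylinder 16 mm across that ends 3.5 to 6.5 mm above the bench, differently each time, until the stirrer is tipped.
- press_spot (a point): Point on the casing's flat top at the front left corner, 64 mm in front and 64 mm left of the middle, 50 mm above the bench: the place for testing, within some 20 mm. A press of 3 to 5 N here tips the unwedged stirrer until the worn foot meets the bench (3 mm or more); let go, it tips back. A firm press is about 12 N; the spot then sinks under 0.7 mm if the wedge is snug.
- wedge: Orange plastic wedge, 100 mm long, 40 mm wide, 12.5 mm high at the thick end falling evenly to 1.5 mm at the thin end, about 50 g, lying flat left of the stirrer, thin end roughly towards the worn foot. Origin: middle of its underside; x points along it to the thin end (x = +50 mm), z up. Slides with under 1 N until its slope meets the foot.
- wedge_back (a point): Middle of the wedge's upright thick end face (40 mm wide, 12.5 mm high), 6 mm above the bench: where the fingers push. When the slope meets the foot the push rises steeply; 3 to 5 N seats the wedge, with the foot's axis 8 to 40 mm behind the thin edge; 8 N or more may lift or shove the stirrer.
- beaker: Small glass beaker, 46 mm across, 59 mm high, loose on the middle of the stirrer's plate. Origin: middle of its underside.
- tip_box: Blue pipette tip box with a clear lid, 89 x 122 x 77 mm, behind the stirrer. Bystander; origin: middle of its underside.
- vial_rack: Blue rack of vials, 54 x 150 x 35 mm, on the bench in front of the stirrer. Bystander; origin: middle of its underside.
- jar: Small white jar with a red lid, 44 mm across, 42 mm high, right of the stirrer. Bystander; origin: middle of its underside.
- marker: Felt marker with a blue cap, 128 mm long, 14 mm thick, lying near the front edge of the bench. Bystander; origin: middle of its underside.
- vial_a: Glass vial with a green cap, 12 mm across, 32 mm high, standing left of the work. Bystander; origin: middle of its underside.
- vial_b: Glass vial with a violet cap, 12 mm across, 32 mm high, standing left of the work. Bystander; origin: middle of its underside.
Not all that is in view belongs to the job. Several things have the shape of the wedge; the one meant has the colours described above. There is more than one size of the stirrer; the job needs the larger.

How it is judged:
By the outcome, as a careful person would: the job done as asked, in the order asked, and still so for the second after the job is handed in, with the robot touching nothing.
It also fails if it takes over 58 s, if anything falls off the work surface, if the arm or the gripper's body presses on something with over 40 N, if the wrist force passes 120 N, or if a joint passes its speed limit or range.

## Working session

There is one attempt and no reset: what is moved stays moved. The work goes in short steps, Python scripts to look and compute and a tool call to move; the robot and the scene stay as the last step left them, time stands still between calls to the robot, and variables do not carry over. Pictures are saved under pics/ and viewed, at most 10 in all, crops included, and the job is handed in when it is done.

Besides the shell and the picture viewer there is one more tool, called after "Request:" by a JSON object that holds its "op" and its "data", one argument or row to a line. step_arm: Moves the arm, as the interface text tells. Its arguments: {"type":"object","properties":{"increments":{"type":"array","items":{"type":"array"}},"newtons":{"type":"number"}},"required":["increments"]}

```bash
mkdir -p pics; cat > h.py <<'E'
import numpy as np, cv2
from rig import r
def grab(n,save=None):
    s=r.observe(); p,d=r.grab_frame(n)
    if save: cv2.imwrite('pics/'+save,p[:,:,::-1])
    return s,p,d
def ray(n,s,u,v):
    c=r.get_calibration(n); k=np.array([(u-c['cx'])/c['fx'],(v-c['cy'])/c['fy'],1.])
    if n=='wrist':
        from scipy.spatial.transform import Rotation as Q
        T=np.array(c['tool_from_camera']); R=Q.from_euler('xyz',s['orientation']).as_matrix()
        return R@T[:3,3]+np.array(s['ee_pos']), R@T[:3,:3]@k
    R=np.array(c['R']); return -R.T@np.array(c['t']), R.T@k
def onz(n,s,u,v,z):
    o,k=ray(n,s,u,v); return o+k*(z-o[2])/k[2]
def atd(n,s,u,v,d):
    o,k=ray(n,s,u,v); return o+k*d
E
python3 - <<'E'
from h import *
for n in('scene','side','wrist'):
    s,p,d=grab(n,n+'0.png'); np.savez(n+'0.npz',p=p,d=d)
print(s)
a=[cv2.imread(f'pics/{n}0.png') for n in('scene','side')]
E
```

```text
{'clock': 0.1, 'joints': array([-0.87979773,  0.50178101, -0.42679272,  1.55131526,  0.22080327,
        1.13829343, -0.21032363]), 'dq': array([ 0.00161715, -0.00270702, -0.00117444, -0.00324265,  0.00016405,
       -0.00043837, -0.00077534]), 'effort': array([-1.12439110e-02, -5.70814776e+01, -5.83917126e+00, -2.81745279e+01,
        1.03931286e-02,  5.54550774e-03, -8.66594092e-06]), 'ee_pos': array([269.45644538, 590.84891843, 230.35743283]), 'orientation': array([-3.13984841e+00, -6.31588309e-05,  2.71380111e+00]), 'force': array([-0.54893746, -0.32663974,  0.40220054]), 'moment': array([0.02344095, 0.01605609, 0.00711966]), 'gripper_force': 0.0, 'width': 85.12563091894575}
```

View pics/scene0.png

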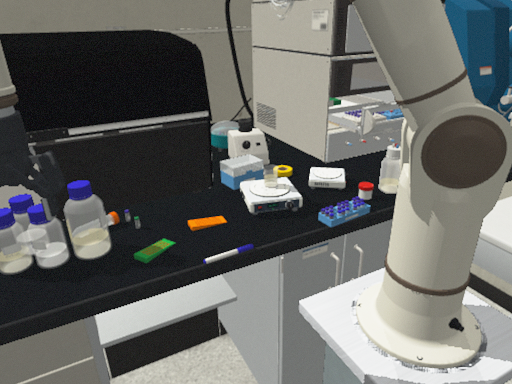

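View pics/side0.png

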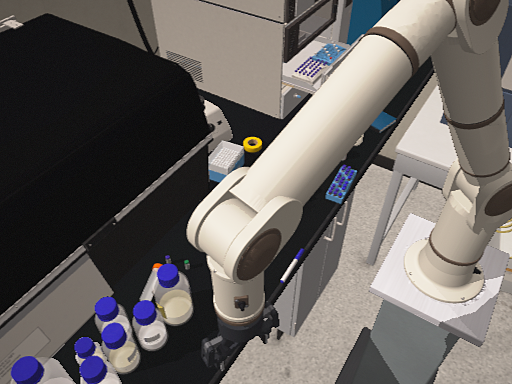

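The scene shows the large stirrer with beaker at about (270,195), a small stirrer at (327,178), an orange wedge-like piece at (207,223), a green one at (155,250), a tip-box at (242,170) and a rack at (344,211). In the side view the arm hides the work. I'll confirm with one enlarged crop and measure.

```bash
python3 - <<'E'
from h import *
z=np.load('scene0.npz'); p=z['p'];d=z['d']
c=p[150:270,100:300,::-1]; cv2.imwrite('pics/crop1.png',cv2.resize(c,None,fx=4,fy=4,interpolation=cv2.INTER_CUBIC))
hsv=cv2.cvtColor(p,cv2.COLOR_RGB2HSV)
m=cv2.inRange(hsv,(5,170,120),(18,255,255))
n,l,st,ce=cv2.connectedComponentsWithStats(m)
for i in range(1,n):
    if st[i,4]>30:
        print(st[i],ce[i])
        if st[i,4]>150:
          ct=cv2.findContours((l==i).astype('uint8'),0,2)[0][0]
          ap=cv2.approxPolyDP(ct,2,True)[:,0]
          for u,v in ap: print(u,v,onz('scene',None,u,v,0).round(1),onz('scene',None,u,v,12.5).round(1),atd('scene',None,u,v,d[v,u]).round(1))
# stirrer: top casing points
P=np.array([[*atd('scene',None,u,v,d[v,u]),u,v] for v in range(165,225) for u in range(230,310) if d[v,u]>0])
for lo,hi in((46,52),(52.5,58)):
    q=P[(P[:,2]>lo)&(P[:,2]<hi)]; print(len(q),q[:,:3].mean(0),q[:,:2].min(0),q[:,:2].max(0), q[:,3:].min(0),q[:,3:].max(0))
    print(cv2.minAreaRect(q[:,:2].astype('float32')))
E
```

```text
[109 211  10  12  59] [114.57627119 215.93220339]
[188 216  39  15 341] [205.20821114 221.96187683]
226 221 [515.9 158.2   0. ] [495.  166.5  12.5] [511.8 159.8   2.4]
222 216 [548.3 156.5   0. ] [526.6 164.9  12.5] [545.3 157.7   1.7]
191 219 [575.  239.9   0. ] [552.7 246.2  12.5] [573.3 240.4   0.9]
188 220 [573.6 249.1   0. ] [551.4 255.3  12.5] [554.  254.5  11. ]
188 225 [546.5 258.1   0. ] [524.9 264.   12.5] [5.459e+02 2.583e+02 3.000e-01]
193 230 [514.1 254.9   0. ] [493.3 260.9  12.5] [515.2 254.6  -0.7]Traceback (most recent call last):
  File "<stdin>", line 15, in <module>
  File "h.py", line 17, in atd
    o,k=ray(n,s,u,v); return o+k*d
        ~~~^^^^^^^^^
  File "h.py", line 8, in ray
    c=r.get_calibration(n); k=np.array([(u-c['cx'])/c['fx'],(v-c['cy'])/c['fy'],1.])
ValueError: time passes only in moves, steps and waits
```

View pics/crop1.png

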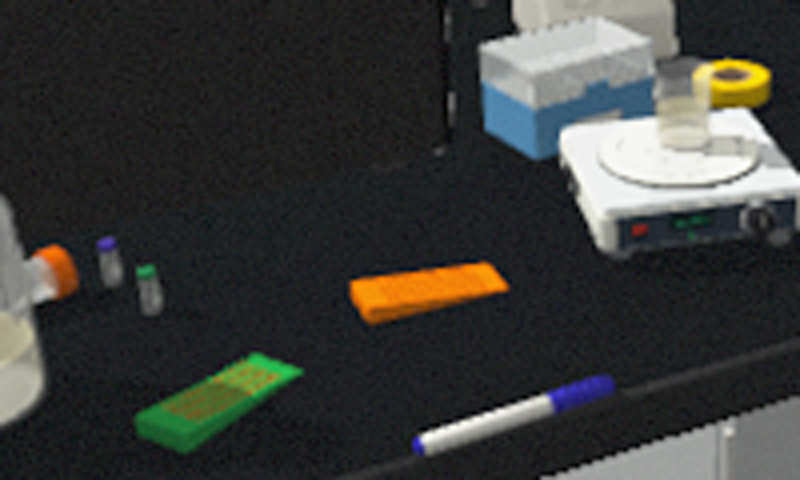

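View pics/wrist0.png

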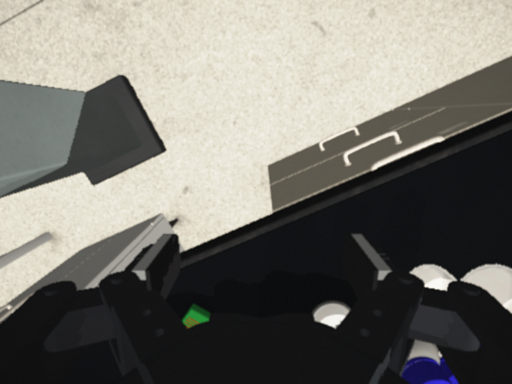

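Wedge-shaped candidates are orange at (205,222) and green with a yellow label at (155,250). The orange one fits by colour, and its thin end (226,221) points to the stirrer's front left foot at about (252,212). The stirrer with the beaker, at (270,195), is the larger one. The wrist view doesn't show the work yet.

```bash
python3 - <<'E'
import re
t=open('h.py').read()
t=t.replace("c=r.get_calibration(n);","c=cal(n);").replace("def ray","_c={}\ndef cal(n):\n    if n not in _c: _c[n]=r.get_calibration(n)\n    return _c[n]\ndef ray")
open('h.py','w').write(t)
E
python3 - <<'E'
from h import *
z=np.load('scene0.npz'); p=z['p'];d=z['d']
P=np.array([[*atd('scene',None,u,v,d[v,u]),u,v] for v in range(165,225) for u in range(230,310) if d[v,u]>0])
for lo,hi in((46,51.5),(53,58)):
    q=P[(P[:,2]>lo)&(P[:,2]<hi)&(P[:,1]<140)]; print(len(q),q[:,:3].mean(0),q[:,3:].min(0),q[:,3:].max(0))
    a=cv2.minAreaRect(q[:,:2].astype('float32'));print(a,cv2.boxPoints(a))
print(cal('wrist'))
E
```

```text
541 [545.88072024  13.51360688  49.77148306] [230. 168.] [300. 203.]
((595.6822509765625, -6.4020843505859375), (161.08924865722656, 250.667236328125), 80.68328094482422) [[ 458.96243  -65.59373]
 [ 706.32306 -106.17469]
 [ 732.4021    52.78956]
 [ 485.04144   93.37052]]
488 [558.28365432   5.71106319  55.46917376] [230. 166.] [289. 197.]
((604.80126953125, -2.140533447265625), (120.475341796875, 224.0650634765625), 89.1488265991211) [[491.88626  -60.70729 ]
 [715.9266   -64.03583 ]
 [717.7163    56.426224]
 [493.67596   59.75476 ]]
{'fx': 273.6994909407659, 'fy': 273.6994909407659, 'cx': 261.3237974838533, 'cy': 191.25663268418785, 'tool_from_camera': array([[-9.31507181e-04, -9.63809624e-01, -2.66589835e-01,
         6.70218169e+01],
       [ 9.99998866e-01, -1.21319505e-03,  8.91942999e-04,
        -4.72180556e-01],
       [-1.18308871e-03, -2.66588702e-01,  9.63809662e-01,
        -1.43362253e+02],
       [ 0.00000000e+00,  0.00000000e+00,  0.00000000e+00,
         1.00000000e+00]])}
```

```bash
python3 - <<'E'
from h import *
z=np.load('scene0.npz'); d=z['d']
P=np.array([[*atd('scene',None,u,v,d[v,u]),u,v] for v in range(175,280,3) for u in range(0,225,3) if d[v,u]>0])
q=P[(P[:,2]>60)&(P[:,0]<750)]
for i in range(0,5): 
    for x in range(200,750,100):
        w=q[(q[:,1]//100==i+2)&(q[:,0]//100==x//100)]
        if len(w): print(i*100+200,x,w[:,2].max().round(),len(w))
E
```

```text
200 700 93.0 30
300 700 116.0 60
400 400 125.0 8
400 500 182.0 89
400 700 135.0 74
500 200 323.0 150
500 400 116.0 15
500 500 183.0 189
500 600 127.0 4
500 700 142.0 30
600 200 311.0 2
600 500 144.0 179
600 600 163.0 86
```

Request:
{"op": "step_arm", "data": {
  "increments": [
    [0.0,[0,0,-0.04],0],
    [0.0,[0,0,-0.04],0]
  ]
}}

```text
clock: 0.32
ee_pos: [269.1, 589.1, 308.6]
orientation: [-3.134, -0.0, 2.714]
force: [0.1, 1.3, 1.0]
width: 63.7
gripper_force: 0.0
```

Request:
{"op": "step_arm", "data": {
  "increments": [
    [0.0,[-0.031,-0.017,0],0],
    [0.0,[-0.031,-0.017,0],0],
    [0.0,[-0.031,-0.017,0],0],
    [0.0,[-0.031,-0.017,0],0],
    [0.0,[-0.031,-0.017,0],0],
    [0.0,[-0.031,-0.017,0],0],
    [0.0,[-0.031,-0.017,0],0],
    [0.0,[-0.031,-0.017,0],0],
    [0.0,[-0.031,-0.017,0],0],
    [0.0,[-0.031,-0.017,0],0],
    [0.0,[-0.031,-0.017,0],0],
    [0.0,[-0.031,-0.017,0.03],0],
    [0.0,[0,0,0.03],0]
  ]
}}

```text
clock: 1.4
ee_pos: [528.0, 246.7, 255.6]
orientation: [3.14, 0.008, 2.703]
force: [0.8, -1.5, -0.3]
width: -0.3
gripper_force: 0.0
```

Request:
{"op": "step_arm", "data": {
  "increments": [
    [0.0,[0,0,0],-0.12],
    [0.0,[0,0,0],-0.12],
    [0.0,[0,0,0],-0.12],
    [0.0,[0,0,0],-0.12],
    [0.0,[0,0,0],-0.12],
    [0.0,[0,0,0],-0.12],
    [0.0,[0,0,0],-0.12],
    [0.0,[0,0,0],-0.12],
    [0.0,[0,0,0],-0.12],
    [0.0,[0,0,0],-0.12],
    [0.0,[0,0,0],-0.12],
    [0.0,[0,0,0],-0.12],
    [0.0,[0,0,0],-0.12],
    [0.0,[0,0,0],-0.12],
    [0.0,[0,0,0],-0.12],
    [0.0,[0,0,0],0],
    [0.0,[0,0,0],0],
    [0.0,[0,0,0],0]
  ]
}}

```text
clock: 2.9
ee_pos: [521.3, 254.2, 254.1]
orientation: [3.141, -0.0, -1.773]
force: [-0.1, -0.3, 0.4]
width: -0.1
gripper_force: 0.0
```

```bash
python3 - <<'E'
from h import *
s,p,d=grab('wrist','wrist1.png'); np.savez('wrist1.npz',p=p,d=d,pos=s['ee_pos'],o=s['orientation'])
print(s['clock'],s['ee_pos'],s['orientation'],s['joints'])
hsv=cv2.cvtColor(p,cv2.COLOR_RGB2HSV)
m=cv2.inRange(hsv,(5,170,90),(18,255,255))
for ct in cv2.findContours(m,0,2)[0]:
    if cv2.contourArea(ct)>200:
        for u,v in cv2.approxPolyDP(ct,2.5,True)[:,0]: print(u,v,onz('wrist',s,u,v,0).round(1),onz('wrist',s,u,v,12.5).round(1),d[v,u])
E
```

```text
2.9 [521.29494587 254.17539903 254.13561019] [ 3.14123942e+00 -1.71520707e-04 -1.77304113e+00] [-0.03552021  0.37859951 -0.5918559   1.70276124  0.2298049   1.13070097
  2.24607356]
254 93 [511.9 156.7   0. ] [511.7 157.6  12.5] 374.2437
225 100 [553.  157.5   0. ] [551.5 158.5  12.5] 378.08188
239 171 [556.3 258.5   0. ] [554.8 256.3  12.5] 404.74994
267 166 [514.3 259.6   0. ] [514.1 257.3  12.5] 390.37784
```

View pics/wrist1.png

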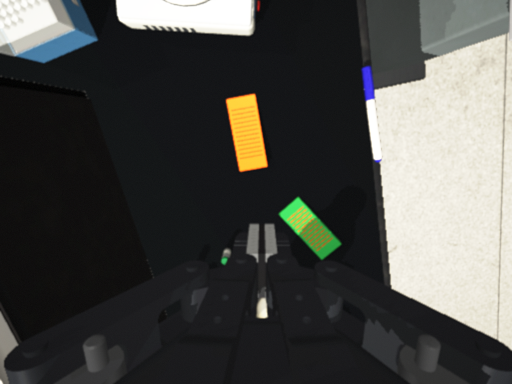

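The wrist view shows the orange wedge (225–267, 93–171) clear of everything, with the thin end up towards the stirrer, whose left side is at (120–253, 25–35). I'll go nearer to measure the stirrer.

Request:
{"op": "step_arm", "data": {
  "increments": [
    [0.0,[0.03,0,0],0],
    [0.0,[0.04,0,0],0],
    [0.0,[0.03,0,0],0],
    [0.0,[0,0,0],0],
    [0.0,[0,0,0],0],
    [0.0,[0,0,0],0]
  ]
}}

```text
clock: 3.45
ee_pos: [501.8, 156.9, 254.7]
orientation: [-3.141, 0.001, -1.771]
force: [0.1, 0.8, 0.6]
width: 0.3
gripper_force: 0.0
```

```bash
python3 - <<'E'
from h import *
s,p,d=grab('wrist','wrist2.png'); np.savez('wrist2.npz',p=p,d=d,pos=s['ee_pos'],o=s['orientation'])
print(s['clock'],s['ee_pos'],s['orientation'])
P=np.array([[*atd('wrist',s,u,v,d[v,u]),u,v] for v in range(0,230) for u in range(60,400) if d[v,u]>0])
for lo,hi in((46,52),(53,58)):
    q=P[(P[:,2]>lo)&(P[:,2]<hi)&(P[:,1]<120)&(P[:,0]>440)&(P[:,0]<640)]; print(len(q),np.median(q,0).round(1))
    ct=cv2.minAreaRect(q[:,:2].astype('float32'));print(ct,cv2.boxPoints(ct))
# casing top edge: white contour
g=cv2.cvtColor(p,cv2.COLOR_RGB2HSV); m=((g[:,:,1]<60)&(g[:,:,2]>120)).astype('uint8'); 
for ct in cv2.findContours(m,0,2)[0]:
    if cv2.contourArea(ct)>1500:
        print('--')
        for u,v in cv2.approxPolyDP(ct,3,True)[:,0]: print(u,v,onz('wrist',s,u,v,14).round(1),onz('wrist',s,u,v,50).round(1),d[v,u])
E
```

```text
3.45 [501.80830232 156.88255226 254.71645848] [-3.14093451e+00  7.96279504e-04 -1.77069130e+00]
5455 [547.4  36.8  50.6 210.   83. ]
((555.4595336914062, 11.361488342285156), (125.78750610351562, 155.00863647460938), 75.4227523803711) [[464.62073  -30.000986]
 [614.6395   -69.01434 ]
 [646.29834   52.72396 ]
 [496.27954   91.73732 ]]
6291 [539.5  12.2  55.7 203.   58. ]
((554.1254272460938, 12.717487335205078), (117.29124450683594, 127.22452545166016), 80.49810028076172) [[481.70468  -34.62239 ]
 [607.1837   -55.624657]
 [626.54614   60.057365]
 [501.06714   81.05963 ]]
--
12 4 [761.8 -99.1  14. ] [736.2 -81.4  50. ] 279.266
0 10 [779.1 -96.1  14. ] [751.9 -78.6  50. ] 280.28592
0 123 [840.   29.3  14. ] [807.1  35.   50. ] 384.99707
15 143 [831.7  58.5  14. ] [799.5  61.4  50. ] 320.0261
29 137 [809.2  54.7  14. ] [779.1  58.   50. ] 316.0449
38 139 [798.1  59.7  14. ] [769.1  62.6  50. ] 342.83868
88 118 [720.  47.  14.] [698.3  51.   50. ] 334.02216
75 116 [736.3  41.   14. ] [713.1  45.6  50. ] 311.70486
62 93 [742.    9.8  14. ] [718.3  17.3  50. ] 304.23602
66 92 [736.4   9.7  
[... 1217 characters left out ...]
] 1295.5807
360 173 [366.6 196.4  14. ] [378.  186.4  50. ] 396.86005
366 222 [365.6 273.2  14. ] [377.1 256.   50. ] 428.05624
374 228 [354.7 285.4  14. ] [367.2 267.   50. ] 1375.803
379 281 [355.2 378.7  14. ] [367.7 351.6  50. ] 1458.7493
493 336 [173.9 524.9  14. ] [203.4 484.2  50. ] 1551.0658
511 349 [142.7 559.2  14. ] [175.1 515.3  50. ] 1577.8082
511 0 [163.9  18.4  14. ] [194.3  25.2  50. ] 347.35468
--
122 0 [628.4 -76.3  14. ] [615.3 -60.7  50. ] 345.32147
129 105 [660.  42.  14.] [643.9  46.5  50. ] 379.11508
133 111 [657.2  50.4  14. ] [641.4  54.2  50. ] 380.89117
253 117 [500.4  90.3  14. ] [499.3  90.3  50. ] 342.59164
259 0 [464.7 -42.9  14. ] [466.9 -30.4  50. ] 306.89243
```

View pics/wrist2.png

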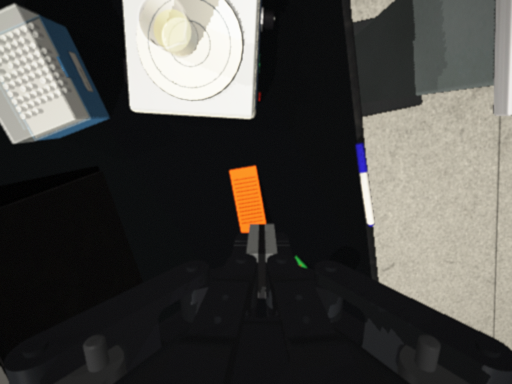

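The view shows the large stirrer at (125–260, 0–118), its front left corner at (253,117), the beaker at (177,33) and the wedge at (230–267, 166–233), with the lane between clear. The stirrer's yaw is about -14.6° and the worn foot is at about (510, 68.5). The wedge's thick end is at (534.5, 257). Next I go down behind it.

Request:
{"op": "step_arm", "data": {
  "increments": [
    [0.0,[-0.026,-0.002,0],0],
    [0.0,[-0.027,-0.002,0],0],
    [0.0,[-0.027,-0.003,0],0],
    [0.0,[-0.027,-0.002,0],0],
    [0.0,[-0.026,-0.002,0],0],
    [0.0,[0,0,0.03],0],
    [0.0,[0,0,0.035],0],
    [0.0,[0,0,0.035],0],
    [0.0,[0,0,0.035],0],
    [0.0,[0,0,0.035],0],
    [0.0,[0,0,0.035],0],
    [0.0,[0,0,0.015],0],
    [0.0,[0,0,0],0],
    [0.0,[0,0,0],0]
  ]
}}

```text
clock: 4.67
ee_pos: [538.2, 285.9, 34.3]
orientation: [3.14, 0.0, -1.768]
force: [0.2, 0.1, 0.7]
width: -0.0
gripper_force: 0.0
```

Request:
{"op": "step_arm", "data": {
  "increments": [
    [0.0,[0,0,0.015],0],
    [0.0,[0,0,0.01],0],
    [0.0,[0,0,0.005],0],
    [0.0,[0,0,0],0],
    [0.0,[0,0,0],0],
    [0.0,[0,0,0],0]
  ]
}}

```text
clock: 5.17
ee_pos: [539.1, 284.8, 5.0]
orientation: [-3.141, 0.001, -1.77]
force: [-0.7, 0.2, -0.3]
width: 0.2
gripper_force: 0.0
```

```bash
cat > w.py <<'E'
from h import *
import sys
s,p,d=grab('wrist',sys.argv[1])
print(s['clock'],s['ee_pos'].round(1),s['orientation'].round(4),s['force'].round(1))
hsv=cv2.cvtColor(p,cv2.COLOR_RGB2HSV)
m=cv2.inRange(hsv,(4,150,60),(18,255,255))
for ct in cv2.findContours(m,0,2)[0]:
    if cv2.contourArea(ct)>300:
        for u,v in cv2.approxPolyDP(ct,4,True)[:,0]: print(u,v,onz('wrist',s,u,v,1.5).round(1),onz('wrist',s,u,v,12.5).round(1))
E
python3 w.py w3.png
```

```text
5.1667 [539.1 284.8   5. ] [-3.1408e+00  6.0000e-04 -1.7696e+00] [-0.7  0.2 -0.3]
182 0 [552.  159.9   1.5] [550.  164.3  12.5]
222 199 [556.6 258.    1.5] [554.3 255.   12.5]
299 188 [513.2 260.3   1.5] [514.2 257.1  12.5]
272 0 [510.9 168.3   1.5] [512.  172.   12.5]
297 185 [514.  258.4   1.5] [514.9 255.3  12.5]
230 200 [552.4 259.5   1.5] [550.4 256.4  12.5]
221 193 [556.4 254.5   1.5] [554.1 251.8  12.5]
```

View pics/w3.png

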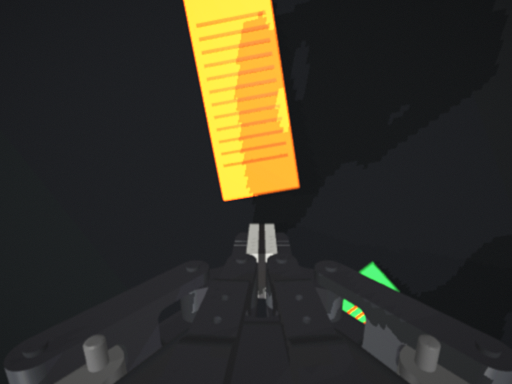

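The wedge's thick end is at (222–299, 188–200), centred on the fingers, and the green one is off to the side at (370,290). I'll open the fingers slightly for a broad two-point push and push slowly, steering towards the foot.

Request:
{"op": "step_arm", "data": {
  "increments": [
    [0.014,[0,0,0],0],
    [0.014,[0,0,0],0],
    [0.014,[0.008,-0.0008,0],0],
    [0.014,[0.008,-0.0008,0],0],
    [0.014,[0.006,-0.0008,0],0],
    [0.014,[0.006,-0.0008,0],0],
    [0.014,[0.006,-0.0006,0],0],
    [0.014,[0.006,-0.0006,0],0],
    [0.014,[0.006,-0.0006,0],0],
    [0.014,[0.006,-0.0006,0],0],
    [0.014,[0.006,-0.0006,0],0],
    [0.014,[0,0,0],0],
    [0.014,[0,0,0],0]
  ]
}}

```text
clock: 6.3
ee_pos: [533.4, 225.9, 4.3]
orientation: [-3.142, -0.0, -1.77]
force: [-1.1, -0.1, -0.7]
width: 13.8
gripper_force: 0.0
```

```bash
python3 w.py w4.png
```

```text
6.3 [533.4 225.9   4.3] [-3.1416e+00 -2.0000e-04 -1.7702e+00] [-1.1 -0.1 -0.7]
223 14 [528.8 110.6   1.5] [528.1 114.3  12.5]
224 221 [552.7 212.    1.5] [550.3 208.   12.5]
300 222 [510.3 221.2   1.5] [511.  216.6  12.5]
306 16 [490.7 119.2   1.5] [492.9 122.2  12.5]
```

View pics/w4.png

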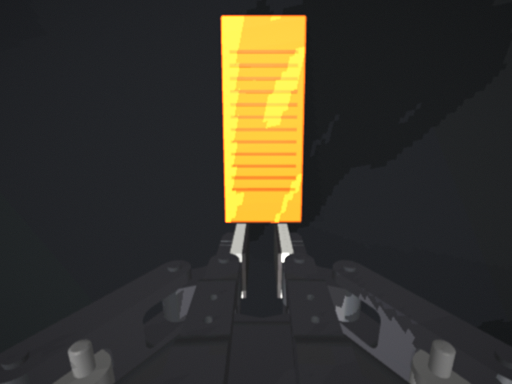

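The wedge sits flush on both fingers at (223–306, 14–222). Its line would pass about 9 mm in front of the foot axis, so I turn it slightly while pushing.

Request:
{"op": "step_arm", "data": {
  "increments": [
    [0.014,[0.004,0,0],-0.01],
    [0.014,[0.005,0,0],-0.01],
    [0.014,[0.005,0,0],-0.01],
    [0.014,[0.005,0,0],-0.01],
    [0.014,[0.005,0,0],-0.01],
    [0.014,[0.005,0,0],-0.01],
    [0.014,[0.005,0,0],-0.01],
    [0.014,[0.005,0,0],0],
    [0.014,[0.004,0,0],0],
    [0.014,[0,0,0],0],
    [0.014,[0,0,0],0]
  ]
}}

```text
clock: 7.27
ee_pos: [526.5, 183.5, 4.3]
orientation: [3.142, -0.0, -1.7]
force: [-0.7, -0.1, -0.1]
width: 13.9
gripper_force: 0.0
```

```bash
python3 w.py w5.png; python3 - <<'E'
from h import *
s=r.observe(); p=cv2.imread('pics/w5.png')
g=cv2.cvtColor(p,cv2.COLOR_BGR2HSV); m=((g[:,:,1]<60)&(g[:,:,2]>110)).astype('uint8'); m[210:]=0
for ct in cv2.findContours(m,0,2)[0]:
    if cv2.contourArea(ct)>1500:
        for u,v in cv2.approxPolyDP(ct,3,True)[:,0]: print(u,v,onz('wrist',s,u,v,14).round(1),onz('wrist',s,u,v,50).round(1))
E
```

```text
7.2667 [526.5 183.5   4.3] [ 3.1415e+00 -2.0000e-04 -1.7001e+00] [-0.7 -0.1 -0.1]
305 34 [492.5  81.6   1.5] [494.4  84.2  12.5]
288 49 [501.2  87.1   1.5] [502.5  89.2  12.5]
254 45 [517.3  83.2   1.5] [517.4  85.7  12.5]
251 51 [519.1  85.6   1.5] [519.   87.9  12.5]
228 51 [530.2  84.1   1.5] [529.3  86.5  12.5]
251 55 [519.4  87.3   1.5] [519.3  89.5  12.5]
248 64 [521.4  91.1   1.5] [521.1  93.   12.5]
229 64 [530.6  89.9   1.5] [529.7  91.9  12.5]
230 68 [530.4  91.8   1.5] [529.5  93.6  12.5]
253 69 [519.3  93.7   1.5] [519.2  95.4  12.5]
249 77 [521.7  97.1   1.5] [521.5  98.5  12.5]
229 78 [531.7  96.3   1.5] [530.6  97.7  12.5]
249 82 [522.1  99.4   1.5] [521.8 100.6  12.5]
245 91 [524.7 103.3   1.5] [524.2 104.3  12.5]
230 93 [532.3 103.3   1.5] [531.2 104.2  12.5]
250 95 [522.4 105.5   1.5] [522.1 106.3  12.5]
246 104 [525.1 109.6   1.5] [524.5 110.   12.5]
230 104 [533.1 108.5   1.5] [532.  109.1  12.5]
247 107 [524.8 111.1   1.5] [524.3 111.4  12.5]
244 116 [526.9 115.2   1.5] [526.3 115.3  12.5]
230 119 [534.3 115.8   1.5] [533.1 115.8  12.5]
248 120 [525.2 117.5   1.5
[... 1206 characters left out ...]
  50. ]
44 4 [604.   59.2  14. ] [580.8  74.6  50. ]
51 3 [600.9  59.2  14. ] [578.6  74.6  50. ]
84 20 [588.9  67.3  14. ] [569.8  80.5  50. ]
90 19 [586.2  67.2  14. ] [567.8  80.5  50. ]
72 6 [592.4  61.5  14. ] [572.3  76.3  50. ]
83 8 [587.9  62.8  14. ] [569.1  77.3  50. ]
106 23 [579.8  69.6  14. ] [563.1  82.2  50. ]
114 23 [576.3  70.1  14. ] [560.6  82.6  50. ]
99 10 [581.4  64.4  14. ] [564.3  78.4  50. ]
110 12 [576.9  65.8  14. ] [561.   79.4  50. ]
128 26 [570.6  72.   14. ] [556.5  83.9  50. ]
285 48 [503.9  89.4  14. ] [507.7  96.7  50. ]
296 44 [499.   88.4  14. ] [504.1  96.   50. ]
305 32 [494.6  84.2  14. ] [500.9  92.9  50. ]
315 0 [489.4  72.7  14. ] [497.1  84.5  50. ]
```

View pics/w5.png

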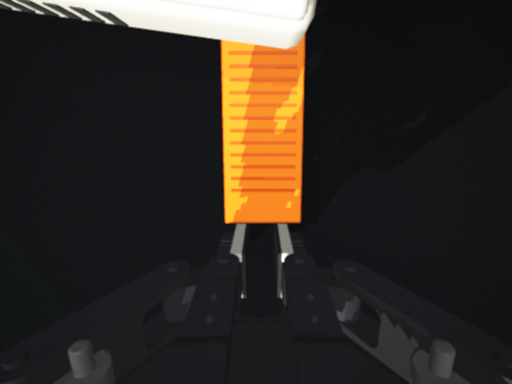

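The wedge is straight under the casing edge: (220–305, 35–222), passing the corner at (300,40). Its axis runs within about 1 mm of the foot. Now I advance in small steps, watching the force.

Request:
{"op": "step_arm", "data": {
  "increments": [
    [0.014,[0.003,0,0],0],
    [0.014,[0.003,0,0],0],
    [0.014,[0.003,0,0],0],
    [0.014,[0,0,0],0]
  ]
}}

```text
clock: 7.65
ee_pos: [525.2, 174.2, 4.2]
orientation: [3.141, -0.001, -1.7]
force: [-0.8, -0.2, -1.5]
width: 14.1
gripper_force: 0.0
```

Request:
{"op": "step_arm", "data": {
  "increments": [
    [0.014,[0.0015,0,0],0],
    [0.014,[0.0015,0,0],0],
    [0.014,[0,0,0],0]
  ]
}}

```text
clock: 7.9
ee_pos: [524.9, 171.7, 4.3]
orientation: [3.142, -0.0, -1.7]
force: [-0.3, 0.4, 0.3]
width: 14.2
gripper_force: 0.0
```

Request:
{"op": "step_arm", "data": {
  "increments": [
    [0.014,[0.0015,0,0],0],
    [0.014,[0.0015,0,0],0],
    [0.014,[0,0,0],0]
  ]
}}

```text
clock: 8.15
ee_pos: [524.5, 168.8, 4.3]
orientation: [3.141, -0.0, -1.7]
force: [0.4, -0.2, 0.6]
width: 13.7
gripper_force: 0.0
```

Request:
{"op": "step_arm", "data": {
  "increments": [
    [0.014,[0.001,0,0],0],
    [0.014,[0.001,0,0],0],
    [0.014,[0,0,0],0]
  ]
}}

```text
clock: 8.4
ee_pos: [524.2, 166.9, 4.3]
orientation: [3.142, -0.0, -1.7]
force: [-0.4, -0.0, 0.1]
width: 14.0
gripper_force: 0.0
```

Request:
{"op": "step_arm", "data": {
  "increments": [
    [0.014,[0.001,0,0],0],
    [0.014,[0.001,0,0],0],
    [0.014,[0,0,0],0]
  ]
}}

```text
clock: 8.65
ee_pos: [524.0, 164.9, 4.3]
orientation: [3.141, -0.0, -1.7]
force: [0.1, -0.7, -0.8]
width: 13.7
gripper_force: 0.0
```

Request:
{"op": "step_arm", "data": {
  "increments": [
    [0.014,[0.001,0,0],0],
    [0.014,[0.001,0,0],0],
    [0.014,[0,0,0],0]
  ]
}}

```text
clock: 8.9
ee_pos: [523.7, 162.9, 4.3]
orientation: [3.142, -0.0, -1.7]
force: [0.4, -1.0, -0.2]
width: 14.1
gripper_force: 0.0
```

Request:
{"op": "step_arm", "data": {
  "increments": [
    [0.014,[0.001,0,0],0],
    [0.014,[0.001,0,0],0],
    [0.014,[0,0,0],0]
  ]
}}

```text
clock: 9.15
ee_pos: [523.5, 160.9, 4.3]
orientation: [3.142, -0.0, -1.7]
force: [0.3, -0.4, 1.1]
width: 13.9
gripper_force: 0.0
```

Request:
{"op": "step_arm", "data": {
  "increments": [
    [0.014,[0.001,0,0],0],
    [0.014,[0.001,0,0],0],
    [0.014,[0,0,0],0]
  ]
}}

```text
clock: 9.4
ee_pos: [523.2, 159.2, 4.3]
orientation: [3.142, 0.0, -1.699]
force: [-0.1, -0.5, 0.4]
width: 13.9
gripper_force: 0.2
```

Request:
{"op": "step_arm", "data": {
  "increments": [
    [0.014,[0.001,0,0],0],
    [0.014,[0.001,0,0],0],
    [0.014,[0,0,0],0]
  ]
}}

```text
clock: 9.65
ee_pos: [523.1, 157.9, 4.4]
orientation: [-3.141, 0.001, -1.699]
force: [0.4, 2.2, -1.4]
width: 14.1
gripper_force: 1.3
```

Request:
{"op": "step_arm", "data": {
  "increments": [
    [0.014,[0.0005,0,0],0],
    [0.014,[0,0,0],0],
    [0.014,[0,0,0],0]
  ]
}}

```text
clock: 9.9
ee_pos: [523.0, 157.6, 4.4]
orientation: [-3.141, 0.001, -1.699]
force: [0.7, 3.1, -1.0]
width: 14.0
gripper_force: 2.1
```

Request:
{"op": "step_arm", "data": {
  "increments": [
    [0.014,[0.0005,0,0],0],
    [0.014,[0,0,0],0],
    [0.014,[0,0,0],0]
  ]
}}

```text
clock: 10.15
ee_pos: [522.9, 157.1, 4.4]
orientation: [-3.141, 0.001, -1.699]
force: [0.0, 5.1, -1.6]
width: 14.2
gripper_force: 2.6
```

Seated at about 4–5 N. I back off, rise, close the fingers and move over the corner.

Request:
{"op": "step_arm", "data": {
  "increments": [
    [0.014,[-0.005,0,0],0],
    [0.014,[-0.015,0,0],0],
    [0.014,[-0.015,0,0],0],
    [0.0,[0,0,-0.03],0],
    [0.0,[0,0,-0.035],0],
    [0.0,[0,0,-0.035],0],
    [0.0,[0,0,0],0],
    [0.0,[0,0,0],0],
    [0.0,[0,0,0],0],
    [0.0,[0,0,0],0]
  ]
}}

```text
clock: 10.98
ee_pos: [526.3, 189.6, 103.0]
orientation: [3.139, -0.002, -1.7]
force: [-0.2, 0.1, -0.4]
width: -0.2
gripper_force: 0.0
```

```bash
python3 w.py w6.png | head -3; python3 - <<'E'
from h import *
s=r.observe(); p=cv2.imread('pics/w6.png')
g=cv2.cvtColor(p,cv2.COLOR_BGR2HSV)
m=((g[:,:,1]<60)&(g[:,:,2]>110)).astype('uint8'); m[210:]=0
for ct in cv2.findContours(m,0,2)[0]:
    if cv2.contourArea(ct)>1500:
        for u,v in cv2.approxPolyDP(ct,4,True)[:,0]: print(u,v,onz('wrist',s,u,v,14).round(1),onz('wrist',s,u,v,50).round(1))
m=cv2.inRange(g,(4,150,60),(18,255,255));print(cv2.boundingRect(m))
ct=max(cv2.findContours(m,0,2)[0],key=cv2.contourArea)
for u,v in cv2.boxPoints(cv2.minAreaRect(ct)): print(u,v,onz('wrist',s,u,v,12.5).round(1))
E
```

```text
10.9833 [526.3 189.6 103. ] [ 3.1392e+00 -2.2000e-03 -1.7001e+00] [-0.2  0.1 -0.4]
285 61 [492.7  81.9   1.5] [493.9  83.7  12.5]
275 71 [501.8  88.4   1.5] [502.5  89.9  12.5]
511 81 [317.5 121.9  14. ] [348.6 122.   50. ]
456 89 [360.6 122.3  14. ] [385.  122.3  50. ]
456 176 [356.4 194.5  14. ] [381.5 183.4  50. ]
440 180 [370.1 196.3  14. ] [393.  184.9  50. ]
440 209 [368.9 223.4  14. ] [392.1 207.8  50. ]
511 209 [305.6 231.7  14. ] [338.5 214.8  50. ]
55 31 [664.4  41.   14. ] [641.7  53.7  50. ]
83 44 [646.1  52.4  14. ] [626.3  63.2  50. ]
102 46 [632.1  55.6  14. ] [614.4  66.   50. ]
101 42 [632.1  52.8  14. ] [614.4  63.6  50. ]
274 69 [503.1  88.8  14. ] [505.5  94.1  50. ]
284 59 [494.6  82.7  14. ] [498.2  88.9  50. ]
292 0 [484.4  43.8  14. ] [489.6  56.   50. ]
233 0 [527.6  38.2  14. ] [526.2  51.3  50. ]
191 19 [560.8  46.4  14. ] [554.2  58.2  50. ]
168 17 [577.6  42.9  14. ] [568.4  55.2  50. ]
205 13 [549.7  43.9  14. ] [544.8  56.   50. ]
229 0 [530.6  37.8  14. ] [528.6  51.   50. ]
49 0 [662.1  20.7  14. ] [639.8  36.5  50. ]
(235, 61, 51, 85)
235.0 144.99998 [542.8 143.4  12.5]
235.0 61.0 [532.7  78.9  12.5]
285.0 61.0 [493.8  84.   12.5]
285.0 144.99998 [500.8 148.9  12.5]
```

View pics/w6.png

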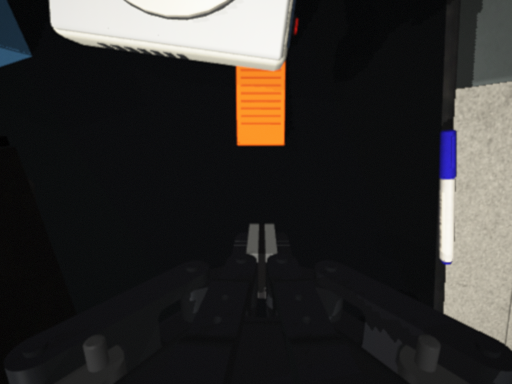

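The wedge lies straight under the corner at (235–285, 61–145), and the stirrer's corner at (278,68) hasn't moved. Going to the press spot.

Request:
{"op": "step_arm", "data": {
  "increments": [
    [0.0,[0.025,0.001,0],0],
    [0.0,[0.03,0.001,0],0],
    [0.0,[0.03,0.002,0],0],
    [0.0,[0.03,0.001,0],0],
    [0.0,[0,0,0.02],0],
    [0.0,[0,0,0.02],0],
    [0.0,[0,0,0.007],0],
    [0.0,[0,0,0],0],
    [0.0,[0,0,0],0],
    [0.0,[0,0,0],0]
  ]
}}

```text
clock: 11.87
ee_pos: [507.9, 78.5, 57.7]
orientation: [-3.141, 0.0, -1.698]
force: [0.5, -0.3, 0.1]
width: 0.1
gripper_force: 0.0
```

Request:
{"op": "step_arm", "data": {
  "increments": [
    [0.0,[0,0,0.002],0],
    [0.0,[0,0,0.001],0],
    [0.0,[0,0,0],0],
    [0.0,[0,0,0],0]
  ]
}}

```text
clock: 12.2
ee_pos: [507.8, 77.6, 54.6]
orientation: [-3.141, 0.0, -1.699]
force: [0.2, -0.2, -0.2]
width: -0.0
gripper_force: 0.0
```

Request:
{"op": "step_arm", "data": {
  "increments": [
    [0.0,[0,0,0.001],0],
    [0.0,[0,0,0.001],0],
    [0.0,[0,0,0.001],0],
    [0.0,[0,0,0],0],
    [0.0,[0,0,0],0]
  ]
}}

```text
clock: 12.62
ee_pos: [507.5, 77.5, 51.2]
orientation: [3.141, -0.0, -1.699]
force: [0.3, 0.2, -0.9]
width: 0.0
gripper_force: 0.0
```

Request:
{"op": "step_arm", "data": {
  "increments": [
    [0.0,[0,0,0.0005],0],
    [0.0,[0,0,0.0005],0],
    [0.0,[0,0,0],0],
    [0.0,[0,0,0],0]
  ]
}}

```text
clock: 12.95
ee_pos: [507.6, 77.6, 50.3]
orientation: [3.141, 0.0, -1.699]
force: [0.4, -0.4, -0.4]
width: -0.2
gripper_force: 0.0
```

Request:
{"op": "step_arm", "data": {
  "increments": [
    [0.0,[0,0,0.0005],0],
    [0.0,[0,0,0],0],
    [0.0,[0,0,0],0]
  ]
}}

```text
clock: 13.2
ee_pos: [507.7, 77.6, 50.1]
orientation: [-3.141, -0.0, -1.699]
force: [-1.0, -0.5, 4.6]
width: -0.2
gripper_force: 2.2
```

Request:
{"op": "step_arm", "data": {
  "increments": [
    [0.0,[0,0,0.0005],0],
    [0.0,[0,0,0],0],
    [0.0,[0,0,0],0]
  ]
}}

```text
clock: 13.45
ee_pos: [507.7, 77.6, 50.0]
orientation: [-3.141, -0.0, -1.699]
force: [-2.0, -0.6, 9.6]
width: 0.4
gripper_force: 4.8
```

Request:
{"op": "step_arm", "data": {
  "increments": [
    [0.0,[0,0,0.0005],0],
    [0.0,[0,0,0],0],
    [0.0,[0,0,0],0]
  ]
}}

```text
clock: 13.7
ee_pos: [507.7, 77.7, 49.9]
orientation: [-3.141, -0.001, -1.699]
force: [-3.4, -0.1, 13.4]
width: -0.1
gripper_force: 7.0
```

At 13.4 N the spot sank only about 0.3 mm from first contact, so the wedge is snug. Taking the hand away.

Request:
{"op": "step_arm", "data": {
  "increments": [
    [0.0,[0,0,0],0],
    [0.0,[0,0,0],0],
    [0.0,[0,0,-0.003],0],
    [0.0,[0,0,-0.01],0],
    [0.0,[0,0,-0.03],0],
    [0.0,[0,0,-0.03],0],
    [0.0,[-0.03,0,-0.03],0],
    [0.0,[-0.03,0,-0.03],0],
    [0.0,[-0.03,0,-0.03],0],
    [0.0,[-0.03,0,0],0],
    [0.0,[0,0,0],0],
    [0.0,[0,0,0],0],
    [0.0,[0,0,0],0]
  ]
}}

```text
clock: 14.78
ee_pos: [522.3, 194.3, 209.8]
orientation: [3.141, -0.001, -1.699]
force: [-0.1, -0.5, -1.0]
width: 0.2
gripper_force: 0.0
```

```bash
python3 w.py w7.png | head -1; python3 - <<'E'
from h import *
s=r.observe(); p=cv2.imread('pics/w7.png')
g=cv2.cvtColor(p,cv2.COLOR_BGR2HSV)
m=cv2.inRange(g,(4,150,60),(18,255,255))
ct=max(cv2.findContours(m,0,2)[0],key=cv2.contourArea)
for u,v in cv2.boxPoints(cv2.minAreaRect(ct)): print(u,v,onz('wrist',s,u,v,12.5).round(1))
_,p,d=grab('wrist')
P=np.array([[*atd('wrist',s,u,v,d[v,u])] for v in range(0,200) for u in range(30,400) if d[v,u]>0])
q=P[(P[:,2]>46)&(P[:,2]<52)&(P[:,1]<120)&(P[:,0]>440)&(P[:,0]<660)]
print(cv2.boxPoints(cv2.minAreaRect(q[:,:2].astype('float32'))))
A=np.c_[q[:,:2],np.ones(len(q))];print(np.linalg.lstsq(A,q[:,2],rcond=None)[0])
E
```

```text
14.7833 [522.3 194.3 209.8] [ 3.1407e+00 -1.0000e-03 -1.6991e+00] [-0.1 -0.5 -1. ]
239.0 73.0 [533.1  75.8  12.5]
274.0 73.0 [493.1  81.1  12.5]
274.0 133.0 [501.1 148.4  12.5]
239.0 133.0 [543.4 142.9  12.5]
[[478.4185     21.807858 ]
 [627.591     -15.8171215]
 [645.33984    54.55183  ]
 [496.1673     92.17681  ]]
[-2.45307574e-04 -1.06801843e-02  5.10532505e+01]
```

View pics/w7.png

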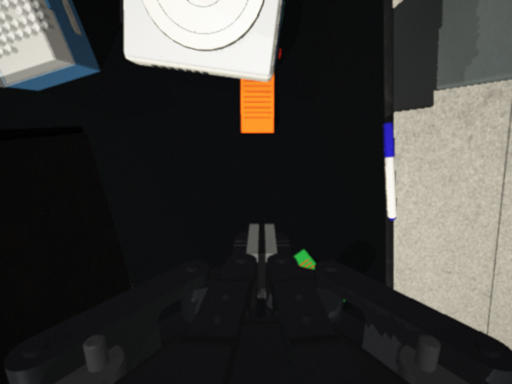

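The stirrer's corner at (270,78) hasn't moved and the wedge is in place at (240–274, 75–133). I'll check by depth that the beaker is standing, then hand in.

```bash
python3 - <<'E'
from h import *
_,p,d=grab('scene'); p0=np.load('scene0.npz')['p']
a=p[160:190,262:280].astype(int); b=p0[160:190,262:280].astype(int); print(abs(a-b).mean(), abs(p[195:215,325:368].astype(int)-p0[195:215,325:368]).mean())
r.hand_in()
E
```

```text
2.3203703703703704 2.5643410852713178
the job is handed in; nothing more can be done
```

The job is handed in: the wedge is snug under the worn foot (seated at about 5 N), a 13 N press sank the corner only about 0.3 mm, the stirrer is in its place, the beaker looks unchanged in the scene camera and the hand is clear; I did view 11 pictures, one over the limit of 10.

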